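# Shake tumbling chips over a drying tray

### The job

Pick up the blue shaker with its six yellow tumbling chips, tilt its open mouth down low over the aluminium drying tray and shake the chips out along it, so that all six lie spread over the three bays: every bay gets at least one chip and none more than three. Then set the empty shaker down upright on its cork mat, roughly centred and lying along it, and let go. Leave the two cups, the jar and the sanding block where they stand.

Things in the scene. Friction and masses are not known exactly. Their poses are not given: they have to be found in the camera images.
- shaker: blue trough 175 long (x) x 36 wide, walls 28 high, floor 4 thick, inside 30 wide; -x end open (mouth, no lip), +x end shut; black grip block 46 (x) x 18 (y), 32 to 81 above the underside, centred at x = +10, on a bridge the chips pass under; 0.25 kg. Chips stand in single file on its floor and slide from a tilt of about 19 to 29 degrees. Origin: centre of underside, z up
- shaker_grip (a point): where to grip the shaker's block, 58 above its underside at x = +10; axes as the shaker's
- shaker_mouth (a point): middle of the floor's edge at the shaker's open mouth, 4 above the underside at x = -87.5; axes as the shaker's
- tray: fixed aluminium drying tray 150 (x) x 290 (y), rim 29 high, floor and walls 4 thick; two upright dividers as high as the walls across it part it into three bays side by side along y, each about 142 (x) x 92 (y) inside. origin at the centre of its underside, z up
- bay_left (a point): centre of the floor of the tray's +y bay
- bay_middle (a point): centre of the floor of the tray's middle bay
- bay_right (a point): centre of the floor of the tray's -y bay
- mat: fixed cork mat 210 (x) x 80 (y) x 4 thick on which the shaker stands, its length along x. origin at the centre of its underside, z up
- chip1: yellow tumbling chip, a blunt cone 23 across the base, 15 across the top, 18 high; 14 g, smooth. Origin at its centre, z from base to top
- chip2: yellow tumbling chip, a blunt cone 23 across the base, 15 across the top, 18 high; 14 g, smooth. Origin at its centre, z from base to top
- chip3: yellow tumbling chip, a blunt cone 23 across the base, 15 across the top, 18 high; 14 g, smooth. Origin at its centre, z from base to top
- chip4: yellow tumbling chip, a blunt cone 23 across the base, 15 across the top, 18 high; 14 g, smooth. Origin at its centre, z from base to top
- chip5: yellow tumbling chip, a blunt cone 23 across the base, 15 across the top, 18 high; 14 g, smooth. Origin at its centre, z from base to top
- chip6: yellow tumbling chip, a blunt cone 23 across the base, 15 across the top, 18 high; 14 g, smooth. Origin at its centre, z from base to top
- ivory_cup: ivory printed cup, 76 x 68 x 104 high, bystander. origin at the centre of its underside, z up
- jar: white jar with blue lid, 55 across, 54 high, bystander. origin at the centre of its underside, z up
- sanding: wood and brown sanding block 38 x 68 x 25 high, bystander. origin at the centre of its underside, z up
- black_cup: black printed cup, 76 x 74 x 128 high, bystander. origin at the centre of its underside, z up

How it is judged:
By the outcome, as a careful person would: the job done as asked, in the order asked, and still so for the second after the job is handed in, with the robot touching nothing.
It also fails if it takes over 72 s, if anything falls off the work surface, if the arm or the gripper's body presses on something with over 40 N, if the wrist force passes 120 N, or if a joint passes its speed limit or range.

### The arm

A 6-joint arm with a two-finger parallel gripper is mounted at the origin on a cart in front of the work surface, level with it; the furniture and walls round the work are solid. World frame = base frame: x ahead of the robot, y to its left, z up, the work surface at z = 0. Lengths are in m, angles in rad, forces in N, time in s.
With the tool pointing down it reaches from about 0.4 to 0.825 m from the base axis. Payload 7 kg.
Tool frame: the origin (TCP) lies at the very end of the fingers, on their centre line; the grasp point (between the pads) lies 19 mm behind it; z points along the fingers, y is the direction in which the jaws open and shut (so a half turn about z gives the same grasp; the last joint's range is limited). The gripper opens to 85 mm and grips with 20 to 120 N. Pads are 22 mm wide; open, the fingers measure 114 mm over their backs; the gripper's body (76 mm by 85 mm) begins 54 mm behind the grasp point. The pads swing forward as they close: fully open they stand 13 mm farther back than shut.
Start: joints at [1.475, 0.359, 0.012, 0, -1.224, -0.288], TCP at [0.253, 0.626, 0.231] pointing down, gripper open.
Joint ranges: [-3.07, 3.07], [-1.43, 2.12], [-1.02, 1.25], [-3.03, 1.67], [-3.05, -0], [-3.03, 3.03]. Speed limits (rad/s): [2.39, 2.39, 3.01, 3.14, 3.14, 3.14].

### API

Orientations are given as a rotation vector (axis times angle).
In Python, from plant import ctrl gives the robot as it stands.
- The arm moves only by the shell command python3 -m pendant 'ROWS'. ROWS is JSON, one flat list of numbers, 7 for each row, row after row: the shift along the world's x, y, z in mm, then the turn, a rotation vector about the world's x, y, z in rad, then the finger opening in mm, from 0 to 85.4. In form: [x, y, z, rx, ry, rz, hand, x, y, z, rx, ry, rz, hand, ...]. A call has 1 to 12 rows; each row is the pose to reach, as a shift and turn from the pose commanded when the call began; what a row does not reach only later rows make up. A row lasts 1/8 s, in which the tool goes at most 62.5 mm and 10.7 degrees, less where a joint would pass 70% of its speed; a pose out of reach is approached as far as the arm can. A call with a gripper value outside its range is refused whole. The fingers move at their own pace and stop on an object; the grip force is fixed at half the most. Time passes only in rows, so rows that repeat a pose let the fingers close. It gives the time, the measured TCP pose, the force and the opening at its end, in the units of the state.
- ctrl.state(): the state, without advancing time (a new reading comes with each control period).
- ctrl.get_image(name): name is "scene" or "top"; returns a dict with "frame" (420x560x3 uint8, red, green, blue), "z_map" (420x560 float32, m along the optical axis (not along the pixel's ray), 0 where there is no reading), "intrinsics" (3x3 intrinsics, pixels), "k1" (the pictures are not rectified: a ray, as slopes to the right and down, at radius r is drawn at 1 + k1 r^2 times it, then the intrinsics apply), "rvec" (rotation vector, rad) and "tvec" (3), from world to camera coordinates, as OpenCV has them. Camera axes: x right, y down, z forward; pixel columns grow to the right and rows downward; lengths in m; the calibration is good to about 2 mm. A picture is of the moment at which its call begins.
- ctrl.finish_job(): hands the job in, once; it reports no verdict.
The state is a dict: "clock": time; "joints": joint angles; "qd": joint speeds; "effort": joint torques, N m; "position": TCP position; "eef_rot": TCP orientation; "wrist_force": force on the tool from outside, world axes, zero at the start; "wrist_torque": the same for the moment, N m; "opening": finger opening in m.
Only numpy, scipy, OpenCV 4.12 (cv2) and the standard library are available. Lean on these libraries where they do the work, as an engineer would, in place of code of your own. Each camera call takes 0.05 s, during which the arm holds its last target. There are 200 camera calls.

## Working session

There is one attempt and no reset: what is moved stays moved. The work goes in short steps, Python scripts to look and compute and a shell command to move; the robot and the scene stay as the last step left them, time stands still between calls to the robot, and variables do not carry over. Pictures are saved under pics/ and viewed, on a budget of 10 in all, crops included, one or two more only if the job needs it, and the job is handed in when it is done.

```bash
mkdir -p pics; cat > h.py <<'E'
import numpy as np,cv2
from plant import ctrl
def shot(n,fn=None):
    d=ctrl.get_image(n)
    if fn: cv2.imwrite('pics/'+fn,d['frame'][:,:,::-1])
    return d
def pts(d):
    "world xyz for each pixel from depth"
    K=d['intrinsics'];h,w=d['z_map'].shape
    u,v=np.meshgrid(np.arange(w),np.arange(h))
    xd=(u-K[0,2])/K[0,0];yd=(v-K[1,2])/K[1,1];x,y=xd.copy(),yd.copy()
    for _ in range(10):
        s=1+d['k1']*(x*x+y*y);x=xd/s;y=yd/s
    z=d['z_map'];R=cv2.Rodrigues(np.array(d['rvec'],float))[0]
    P=np.stack([x*z,y*z,z],-1)-np.array(d['tvec'],float).ravel()
    W=P@R; W[z==0]=np.nan
    return W
E
python3 - <<'E'
from h import *
a=shot('top','top0.png');b=shot('scene','sc0.png')
s=ctrl.state();print({k:np.round(s[k],3) for k in s})
for d in(a,b):print(d['intrinsics'],d['k1'],d['rvec'],d['tvec'])
E
```

```text
{'clock': np.float64(0.1), 'joints': array([ 1.475,  0.359,  0.011, -0.   , -1.224, -0.288]), 'qd': array([-0.001,  0.   ,  0.002,  0.001, -0.001, -0.   ]), 'effort': array([-1.0000e-03, -5.8477e+01,  2.9411e+01,  6.9550e+00, -3.0000e-03,
        0.0000e+00]), 'position': array([0.253, 0.625, 0.23 ]), 'eef_rot': array([ 3.082, -0.599, -0.   ]), 'wrist_force': array([0.847, 1.108, 0.745]), 'wrist_torque': array([-0.006,  0.04 , -0.025]), 'opening': np.float64(0.085)}
[[495.46764732   0.         272.01411559]
 [  0.         495.46764732 208.37352045]
 [  0.           0.           1.        ]] 0.008129074996800566 [ 2.22182968 -2.15294222  0.07171586] [0.04155219 0.4622732  1.26660076]
[[392.39134382   0.         285.90246474]
 [  0.         392.39134382 211.33366067]
 [  0.           0.           1.        ]] -0.035597378600024744 [ 2.27104681 -1.02187099  0.39210321] [-0.27649932  0.34094922  1.0063401 ]
```

View pics/top0.png

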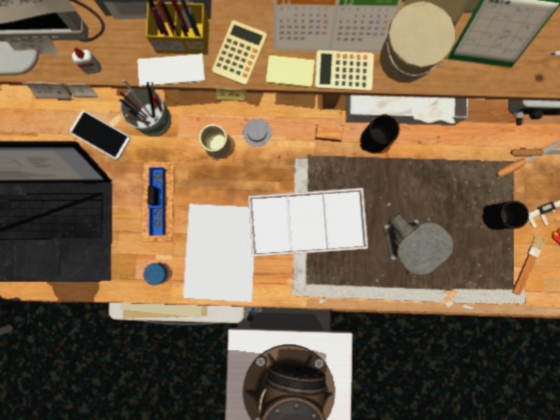

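View pics/sc0.png

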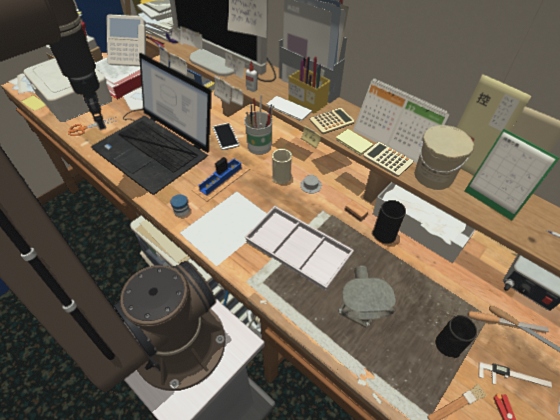

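The top view shows the shaker around (156,202) on its mat, lengthwise up the picture, and the tray around (308,222) with its bays side by side. The cups are at (213,140) and (379,133), the jar at (155,273), the sanding block at (329,130). I'll measure these next.

```bash
python3 - <<'E'
from h import *
a=shot('top');b=shot('scene')
Wa,Wb=pts(a),pts(b)
np.set_printoptions(precision=3,suppress=True)
for n,d,W in(('top',a,Wa),('scene',b,Wb)):
    hsv=cv2.cvtColor(d['frame'],cv2.COLOR_RGB2HSV)
    m=cv2.inRange(hsv,(105,120,50),(130,255,255))>0
    ok=m&(W[...,1]>.1)&(W[...,1]<.6)&(W[...,0]>.3)&(W[...,0]<.75)
    P=W[ok];print(n,'blue',len(P));
    z=P[:,2];print('z pct',np.percentile(z,[2,25,50,75,98]))
    r=cv2.minAreaRect(P[(z>.015)][:,:2].astype('f4')*1000);print('rect',r)
    # grip: z>0.06 near
    c=P.mean(0);g=(np.hypot(W[...,0]-c[0],W[...,1]-c[1])<.1)&(W[...,2]>.07)&(W[...,2]<.1)
    print('grip',W[g].mean(0),cv2.minAreaRect(W[g][:,:2].astype('f4')*1000))
    y=cv2.inRange(hsv,(20,110,80),(35,255,255))>0
    y&=(np.hypot(W[...,0]-c[0],W[...,1]-c[1])<.12)
    print('yellow',y.sum(),W[y].mean(0) if y.any() else '')
    # tray rim
    t=(W[...,2]>.022)&(W[...,2]<.035)&(abs(W[...,1]+0.0)<.25)&(W[...,0]>.25)&(W[...,0]<.6)&(hsv[...,1]<60)
    n_,l,s,_=cv2.connectedComponentsWithStats(cv2.dilate(t.astype('u1'),np.ones((3,3))))
    k=1+s[1:,4].argmax();q=W[t&(l==k)];print('tray',len(q),cv2.minAreaRect(q[:,:2].astype('f4')*1000))
    # things taller than 20mm in the workspace
    t=((W[...,2]>.018)&(W[...,0]<.85)&(W[...,0]>.2)).astype('u1')
    n_,l,s,ce=cv2.connectedComponentsWithStats(t)
    for k in range(1,n_):
        if s[k,4]>60:
            q=W[l==k];print(ce[k].round(),s[k,4],np.percentile(q,2,axis=0),np.percentile(q,98,axis=0))
for d,f,bx in((a,'a',(110,130,250,300)),(b,'b',(160,130,340,230))):
    x0,y0,x1,y1=bx;cv2.imwrite('pics/c_%s.png'%f,cv2.resize(d['frame'][y0:y1,x0:x1,::-1],None,fx=3.4 if f=='a' else 4,fy=3.4 if f=='a' else 4,interpolation=2))
A=cv2.imread('pics/c_a.png');B=cv2.imread('pics/c_b.png');print(A.shape,B.shape)
E
```

```text
top blue 693
z pct [0.003 0.009 0.017 0.032 0.042]
rect ((470.0224609375, 354.15167236328125), (170.61964416503906, 36.07314682006836), 2.6282103061676025)
grip [0.479 0.355 0.083] ((479.6199035644531, 355.3976745605469), (45.02202224731445, 17.486814498901367), 3.534259796142578)
yellow 7 [0.501 0.351 0.017]
tray 1045 ((428.61578369140625, -36.65357971191406), (156.24539184570312, 295.8830871582031), 5.923492908477783)
[291.  64.] 47887 [ 0.662 -0.579  0.044] [0.847 0.645 0.36 ]
[257. 131.] 314 [0.637 0.078 0.022] [0.684 0.124 0.033]
[214. 140.] 521 [0.589 0.172 0.021] [0.653 0.237 0.107]
[330. 132.] 368 [ 0.646 -0.119  0.019] [ 0.682 -0.054  0.031]
[ 48. 163.] 4050 [0.508 0.472 0.03 ] [0.569 0.719 0.264]
[527. 152.] 182 [ 0.617 -0.639  0.018] [ 0.636 -0.562  0.026]
[511. 168.] 167 [ 0.565 -0.592  0.018] [ 0.606 -0.528  0.027]
[155. 198.] 653 [0.388 0.335 0.018] [0.556 0.375 0.088]
[ 51. 216.] 3372 [0.365 0.497 0.018] [0.482 0.749 0.025]
[309. 221.] 1192 [ 0.342 -0.186  0.019] [0.516 0.112 0.034]
[507. 215.] 991 [ 0.426 -0.555  0.022] [ 0.489 -0.49   0.113]
[420. 245.] 2665 [ 0.315 
[... 727 characters left out ...]
] [0.488 0.813 0.024]
[131. 160.] 289 [0.274 0.594 0.018] [0.353 0.709 0.023]
[281. 164.] 541 [0.591 0.17  0.021] [0.657 0.234 0.105]
[221. 172.] 463 [0.394 0.33  0.019] [0.558 0.372 0.086]
[311. 181.] 151 [0.638 0.076 0.019] [0.686 0.123 0.031]
[180. 204.] 286 [0.265 0.315 0.019] [0.313 0.366 0.056]
[356. 209.] 199 [ 0.647 -0.121  0.019] [ 0.685 -0.056  0.029]
[299. 243.] 891 [ 0.344 -0.187  0.018] [0.517 0.11  0.032]
[367. 297.] 2069 [ 0.314 -0.368  0.061] [ 0.437 -0.245  0.138]
[504. 314.] 153 [ 0.62  -0.642  0.018] [ 0.638 -0.571  0.026]
[484. 316.] 152 [ 0.568 -0.595  0.018] [ 0.61  -0.531  0.026]
[457. 335.] 1128 [ 0.427 -0.557  0.021] [ 0.491 -0.494  0.112]
(578, 476, 3) (400, 720, 3)
```

View pics/c_b.png

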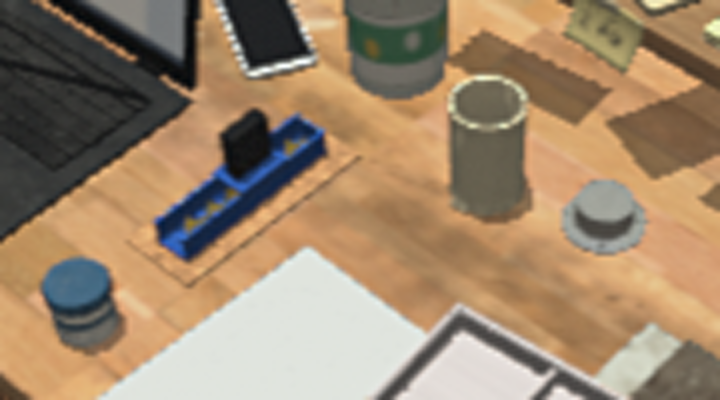

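View pics/c_a.png

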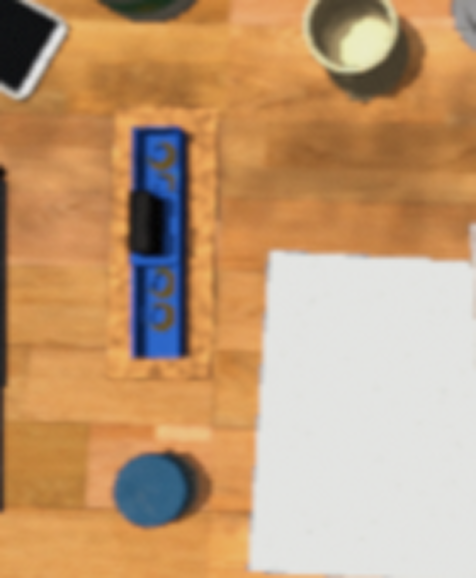

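The open mouth points toward the robot (-x). The shaker's grip is at about (0.481, 0.353) with a yaw of about 3°. The tray is centred at about (0.430, -0.037) with a yaw of about 6°. Moving above the grip.

```bash
python3 -m pendant '[20,-25,0,0,0,0.05,60, 45,-55,0,0,0,0.1,60, 75,-90,-5,0,0,0.15,60, 105,-125,-10,0,0,0.2,60, 135,-160,-20,0,0,0.25,60, 160,-190,-40,0,0,0.3,60, 185,-220,-60,0,0,0.36,60, 205,-245,-85,0,0,0.4,60, 220,-262,-100,0,0,0.437,60, 228,-272,-115,0,0,0.437,60, 228,-272,-120,0,0,0.437,60, 228,-272,-120,0,0,0.437,60]'
python3 - <<'E'
from h import *
b=shot('scene');a=shot('top')
for f,d,bx in(('g1a',a,(110,130,250,300)),('g1b',b,(160,80,340,230))):
    x0,y0,x1,y1=bx;cv2.imwrite('pics/%s.png'%f,cv2.resize(d['frame'][y0:y1,x0:x1,::-1],None,fx=3,fy=3,interpolation=2))
A=cv2.imread('pics/g1a.png');B=cv2.imread('pics/g1b.png')
h=max(A.shape[0],B.shape[0]);im=np.zeros((h,A.shape[1]+B.shape[1],3),'u1');im[:A.shape[0],:A.shape[1]]=A;im[:B.shape[0],A.shape[1]:]=B
cv2.imwrite('pics/g1.png',cv2.resize(im,(800,int(h*800/im.shape[1]))))
E
```

```text
clock: 1.7
position: [0.4805, 0.3544, 0.1112]
eef_rot: [3.14, 0.084, -0.0]
wrist_force: [-0.0, -0.0, -1.1]
opening: 0.0601
```

View pics/g1.png

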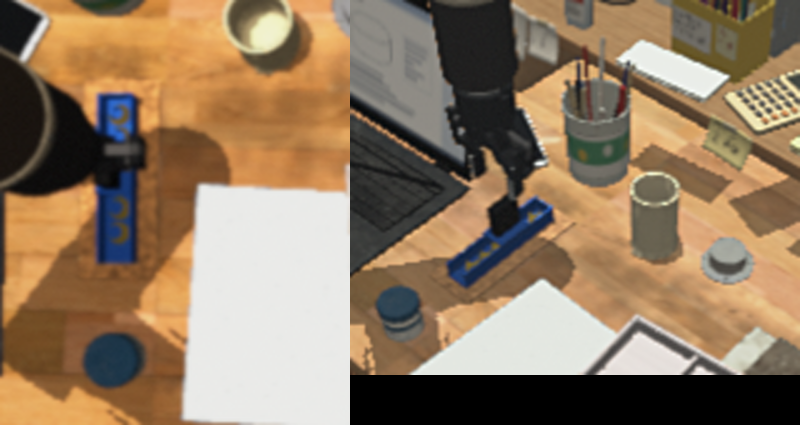

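The gripper hangs above the block, lined up with the trough (crop left about (122,150), right about (505,200)). Descend and close.

```bash
python3 -m pendant '[0,-1,-20,0,0,0,60, 0,-1,-45,0,0,0,60, 0,-1,-60,0,0,0,60, 0,-1,-67,0,0,0,60, 0,-1,-67,0,0,0,40, 0,-1,-67,0,0,0,20, 0,-1,-67,0,0,0,5, 0,-1,-67,0,0,0,5, 0,-1,-67,0,0,0,5, 0,-1,-67,0,0,0,5, 0,-1,-67,0,0,0,5]'
```

```text
clock: 3.18
position: [0.4811, 0.3534, 0.0451]
eef_rot: [-3.139, -0.084, -0.002]
wrist_force: [-1.4, 1.3, 5.0]
opening: 0.017
```

```bash
python3 -m pendant '[0,0,10,0,0,0,5, 0,0,28,0,0.03,0,5, 0,0,50,0,0.06,0,5, 0,0,75,0,0.1,0,5, 0,-10,95,0,0.12,0,5, 0,-28,105,0,0.12,0,5, 0,-52,110,0,0.12,0,5, 0,-82,110,0,0.12,0,5, 0,-114,110,0,0.12,0.01,5, 0,-146,110,0,0.12,0.02,5, 0,-178,110,0,0.12,0.03,5, 0,-210,110,0,0.12,0.04,5]'
python3 -m pendant '[2,-28,0,0,0,0.01,5, 8,-50,0,0,0,0.01,5, 15,-66,0,0,0,0.01,5, 24,-74,0,0,0,0.01,5, 32,-77,0,0,0,0.01,5, 37,-77,0,0,0,0.01,5, 37,-77,0,0,0,0.01,5]'
python3 - <<'E'
from h import *
b=shot('scene','s2.png');a=shot('top','t2.png')
A=cv2.resize(a['frame'][100:300,190:430,::-1],None,fx=1.6,fy=1.6);B=cv2.resize(b['frame'][100:300,200:440,::-1],None,fx=1.6,fy=1.6)
cv2.imwrite('pics/m2.png',np.hstack([A,B]))
E
```

```text
clock: 4.68
position: [0.4796, 0.14, 0.1537]
eef_rot: [-3.13, -0.146, 0.19]
wrist_force: [-0.3, -0.1, -2.7]
opening: 0.0175
clock: 5.55
position: [0.5181, 0.0663, 0.154]
eef_rot: [-3.129, -0.162, 0.189]
wrist_force: [-0.2, 0.3, -3.2]
opening: 0.0171
```

View pics/m2.png

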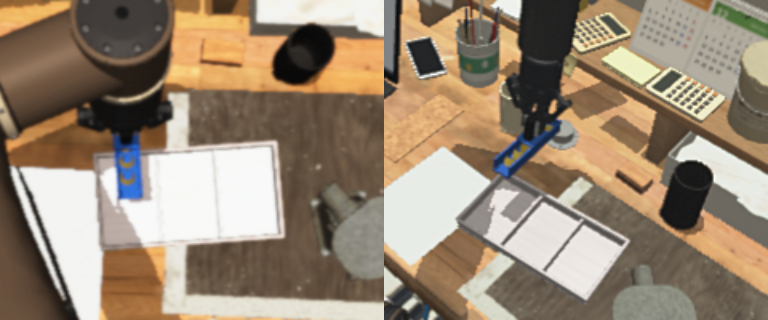

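Both views show the tray clearly: mouth over the left bay (crop left about (130,195)) and two chips in front of the bridge. Lower and tilt to just under the sliding angle.

```bash
cat > chk.py <<'E'
from h import *
import sys
np.set_printoptions(precision=3,suppress=True)
c,th=np.array([.430,-.037]),np.radians(5.95)
def run(fn=None):
    ims=[]
    for n,bx in(('top',(190,100,430,300)),('scene',(200,100,440,300))):
        d=shot(n);W=pts(d);hsv=cv2.cvtColor(d['frame'],cv2.COLOR_RGB2HSV)
        m=cv2.morphologyEx(cv2.inRange(hsv,(17,90,60),(37,255,255)),cv2.MORPH_CLOSE,np.ones((2,2)))
        k,l,s,ce=cv2.connectedComponentsWithStats(m)
        for i in range(1,k):
            p=np.nanmean(W[l==i],0);q=p[:2]-c
            t=(q@[np.cos(th),np.sin(th)],q@[-np.sin(th),np.cos(th)])
            if s[i,4]>5 and abs(t[0])<.15 and abs(t[1])<.16: print(n,'px',ce[i].round(),s[i,4],'tray xy',np.round(t,3),'z',p[2].round(3))
        x0,y0,x1,y1=bx;ims.append(cv2.resize(d['frame'][y0:y1,x0:x1,::-1],None,fx=1.6,fy=1.6))
    if fn: cv2.imwrite('pics/'+fn,np.hstack(ims))
    print(ctrl.state()['clock'])
if __name__=='__main__':run(sys.argv[1] if len(sys.argv)>1 else None)
E
python3 chk.py; python3 -m pendant '[0,0,-10,0,-0.06,0,5, 0,0,-25,0,-0.15,0,5, 0,0,-38,0,-0.24,0,5, 0,0,-48,0,-0.32,0,5, 1,0,-55,0,-0.38,0,5, 1,0,-58,0,-0.41,0,5, 1,0,-59,0,-0.43,0,5, 1,0,-59,0,-0.43,0,5]'; python3 chk.py
```

```text
top px [269. 203.] 13 tray xy [0.046 0.096] z 0.13
top px [270. 214.] 15 tray xy [0.019 0.096] z 0.131
top px [288. 257.] 37 tray xy [-0.089  0.056] z 0.001
top px [291. 265.] 31 tray xy [-0.109  0.052] z 0.0
scene px [303. 181.] 10 tray xy [0.141 0.081] z 0.131
scene px [283. 198.] 56 tray xy [0.045 0.087] z 0.137
5.75
clock: 6.75
position: [0.5178, 0.0652, 0.0951]
eef_rot: [3.08, 0.159, 0.48]
wrist_force: [-0.7, -0.7, -2.5]
opening: 0.0173
top px [268. 167.] 16 tray xy [0.14  0.093] z 0.079
scene px [290. 207.] 11 tray xy [0.081 0.085] z 0.063
scene px [287. 212.] 15 tray xy [0.059 0.082] z 0.059
scene px [282. 219.] 16 tray xy [0.036 0.082] z 0.051
6.85chk.py:12: RuntimeWarning: Mean of empty slice
  p=np.nanmean(W[l==i],0);q=p[:2]-c
```

```bash
sed -i '1i import warnings;warnings.simplefilter("ignore")' chk.py
python3 -m pendant '[-2,0,2,0,-0.03,0,5, -3,0,4,0,-0.05,0,5, -3,0,4,0,-0.05,0,5]'; python3 chk.py;python3 -m pendant '[-2,0,2,0,-0.03,0,5, -2,0,2,0,-0.03,0,5]'; python3 chk.py
```

```text
clock: 7.22
position: [0.5186, 0.0653, 0.1045]
eef_rot: [3.07, 0.157, 0.544]
wrist_force: [-0.6, -0.5, -2.4]
opening: 0.0173
top px [268. 169.] 15 tray xy [0.131 0.094] z 0.096
scene px [290. 206.] 14 tray xy [0.075 0.082] z 0.071
scene px [285. 213.] 15 tray xy [0.051 0.083] z 0.06
scene px [281. 220.] 17 tray xy [0.026 0.082] z 0.052
7.325
clock: 7.58
position: [0.5211, 0.0661, 0.1142]
eef_rot: [3.067, 0.159, 0.572]
wrist_force: [-0.9, 0.5, -2.6]
opening: 0.0171
top px [267. 167.] 13 tray xy [0.135 0.095] z 0.1
scene px [290. 204.] 15 tray xy [0.079 0.083] z 0.08
scene px [286. 211.] 17 tray xy [0.053 0.082] z 0.07
scene px [281. 218.] 17 tray xy [0.028 0.083] z 0.059
7.675
```

```bash
python3 -c "
from h import *
s=ctrl.state();print(s['joints'].round(3),s['position'].round(4),s['eef_rot'].round(3))"
```

```text
[ 0.531  0.038 -1.016  0.76  -0.267  0.431] [0.5209 0.0659 0.1137] [3.067 0.158 0.57 ]
```

Joint 3 is at its fold limit: tilting with the mouth toward the robot pulls the wrist too far in. I'll turn the shaker 90° so that its mouth points along the tray (+y) and tilt sideways instead. Level out first.

```bash
python3 -m pendant '[2,0,8,0,0.06,0,5, 2,0,18,0,0.15,0,5, 2,0,28,0,0.25,0,5, 2,0,38,0,0.34,0,5, 2,0,45,0,0.41,0,5, 2,0,48,0,0.45,0,5, 2,0,48,0,0.45,0,5]'
python3 -m pendant '[-2,-2,0,0,0,-0.06,5, -8,-8,0,0,0,-0.18,5, -15,-16,0,0,0,-0.32,5, -23,-24,0,0,0,-0.47,5, -31,-33,0,0,0,-0.62,5, -39,-42,0,0,0,-0.77,5, -47,-51,0,0,0,-0.92,5, -55,-60,0,0,0,-1.07,5, -63,-70,0,0,0,-1.22,5, -71,-80,0,0,0,-1.37,5, -77,-88,0,0,0,-1.50,5, -80,-94,0,0,0,-1.57,5]'
python3 chk.py m3.png; python3 -c "
from h import *
s=ctrl.state();print(s['joints'].round(3),s['position'].round(4),s['eef_rot'].round(3))"
```

```text
clock: 8.55
position: [0.5236, 0.0661, 0.161]
eef_rot: [-3.13, -0.16, 0.13]
wrist_force: [-0.2, 0.8, -2.4]
opening: 0.0173
clock: 10.05
position: [0.4418, -0.0284, 0.1613]
eef_rot: [-2.283, 2.065, 0.084]
wrist_force: [0.1, -0.7, -2.0]
opening: 0.0173
top px [251. 185.] 87 tray xy [0.107 0.139] z -0.0
top px [271. 184.] 7 tray xy [0.105 0.088] z 0.001
top px [277. 185.] 18 tray xy [0.098 0.073] z 0.031
scene px [280. 205.] 15 tray xy [0.016 0.078] z 0.136
scene px [288. 210.] 15 tray xy [0.014 0.048] z 0.135
scene px [310. 224.] 11 tray xy [ 0.016 -0.028] z 0.125
scene px [277. 240.] 13 tray xy [-0.018  0.063] z 0.013
10.15
[ 0.31   0.038 -0.535 -0.095 -0.974 -0.154] [ 0.4418 -0.0284  0.1614] [-2.286  2.062  0.084]
```

View pics/m3.png

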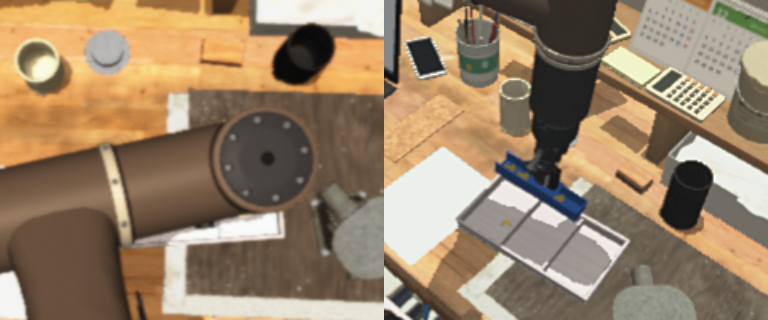

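One chip already lies in the left bay (crop right about (507,223)) and five remain in the shaker. Lower and tilt with the mouth toward +y in the left bay.

```bash
python3 -m pendant '[0,0,-10,-0.05,-0.005,0,5, 0,-1,-25,-0.13,-0.013,0,5, -1,-2,-40,-0.21,-0.021,0,5, -2,-3,-53,-0.28,-0.029,0,5, -3,-4,-62,-0.33,-0.034,0,5, -3,-4,-66,-0.36,-0.037,0,5, -3,-4,-67,-0.368,-0.038,0,5]'; python3 chk.py; python3 -m pendant '[-3,1,2,-0.04,-0.004,0,5, -3,2,4,-0.06,-0.006,0,5, -3,2,4,-0.06,-0.006,0,5]';python3 chk.py; python3 -c "
from h import *
s=ctrl.state();print(s['joints'].round(3))"
```

```text
clock: 11.02
position: [0.4397, -0.0315, 0.0941]
eef_rot: [2.186, -1.962, 0.324]
wrist_force: [0.5, -1.3, -2.4]
opening: 0.017
top px [276. 186.] 11 tray xy [0.076 0.077] z 0.225
top px [325. 215.] 13 tray xy [ 0.01  -0.039] z 0.075
top px [288. 257.] 37 tray xy [-0.089  0.057] z 0.001
top px [286. 265.] 51 tray xy [-0.108  0.063] z 0.001
top px [271. 281.] 17 tray xy [-0.148  0.105] z 0.0
scene px [283. 227.] 15 tray xy [0.011 0.061] z 0.048
scene px [291. 230.] 10 tray xy [0.005 0.03 ] z 0.066
scene px [312. 237.] 16 tray xy [ 0.015 -0.04 ] z 0.075
scene px [277. 240.] 14 tray xy [-0.019  0.063] z 0.014
scene px [267. 258.] 13 tray xy [-0.082  0.053] z -0.0
11.125
clock: 11.5
position: [0.4372, -0.0297, 0.0987]
eef_rot: [2.15, -1.932, 0.385]
wrist_force: [0.2, 0.3, -3.1]
opening: 0.0171
top px [250. 185.] 25 tray xy [0.108 0.143] z -0.0
top px [277. 187.] 19 tray xy [0.097 0.071] z -0.001
top px [324. 216.] 17 tray xy [ 0.007 -0.036] z 0.081
top px [286. 257.] 46 tray xy [-0.089  0.061] z 0.001
top px [286. 265.] 30 tray xy [-0.109  0.064] z 0.001
top px [270. 282.] 14 tray xy [-0.148  0.108] z -0.001
scene px [282. 227.] 15 tray xy [0.01  0.065] z 0.046
scene px [290. 230.] 12 tray xy [0.003 0.032] z 0.068
scene px [311. 236.] 17 tray xy [ 0.011 -0.038] z 0.083
scene px [277. 240.] 14 tray xy [-0.018  0.063] z 0.014
scene px [267. 258.] 18 tray xy [-0.082  0.055] z 0.001
11.6
[ 0.641  0.127 -0.87   0.428 -0.797 -0.87 ]
```

```bash
python3 -m pendant '[1,1,2,-0.04,-0.004,0,5, 2,2,4,-0.06,-0.006,0,5, 2,2,4,-0.06,-0.006,0,5]';python3 chk.py |grep scene; python3 -m pendant '[2,1,2,-0.04,-0.004,0,5, 2,2,4,-0.06,-0.006,0,5]';python3 chk.py|grep scene; python3 -c "
from h import *
s=ctrl.state();print(s['joints'].round(3))"
```

```text
clock: 11.98
position: [0.439, -0.0278, 0.1025]
eef_rot: [2.113, -1.899, 0.444]
wrist_force: [-0.4, 0.3, -2.7]
opening: 0.0172
scene px [281. 227.] 14 tray xy [0.011 0.069] z 0.046
scene px [289. 229.] 14 tray xy [0.006 0.036] z 0.067
scene px [311. 234.] 20 tray xy [ 0.014 -0.034] z 0.089
scene px [277. 240.] 13 tray xy [-0.019  0.063] z 0.014
scene px [266. 258.] 16 tray xy [-0.083  0.055] z 0.002
clock: 12.32
position: [0.4409, -0.0261, 0.1066]
eef_rot: [2.075, -1.865, 0.502]
wrist_force: [1.2, -0.2, -2.5]
opening: 0.0171
scene px [287. 227.] 14 tray xy [0.013 0.048] z 0.057
scene px [275. 230.] 7 tray xy [-0.002  0.081] z 0.031
scene px [310. 232.] 11 tray xy [ 0.016 -0.028] z 0.092
scene px [277. 240.] 13 tray xy [-0.018  0.063] z 0.013
scene px [267. 258.] 15 tray xy [-0.082  0.054] z -0.0
[ 0.711  0.161 -0.882  0.513 -0.871 -1.006]
```

The second chip is leaving. Tip back now, and rise.

```bash
python3 -m pendant '[0,0,4,0.17,0.017,0,5, 0,-2,10,0.34,0.034,0,5, 0,-2,20,0.4,0.04,0,5, 0,-2,25,0.4,0.04,0,5]';python3 chk.py m4.png|grep scene
```

```text
clock: 12.92
position: [0.4413, -0.0288, 0.1325]
eef_rot: [2.304, -2.081, 0.087]
wrist_force: [-0.0, -0.2, -2.4]
opening: 0.0172
scene px [277. 213.] 16 tray xy [0.014 0.087] z 0.097
scene px [288. 218.] 18 tray xy [0.016 0.047] z 0.1
scene px [276. 230.] 16 tray xy [0.013 0.088] z 0.013
scene px [277. 240.] 13 tray xy [-0.019  0.063] z 0.014
```

View pics/m4.png

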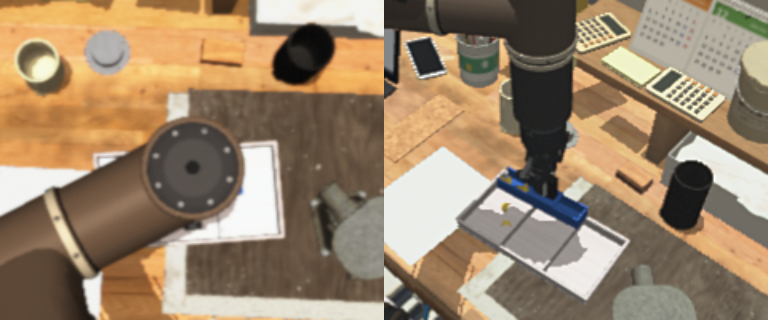

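Two chips are in the left bay, and the shaker's front chip is held near the mouth. Shift to the middle bay.

```bash
python3 -m pendant '[0,-4,5,0.06,0.006,0,5, 2,-16,8,0.1,0.01,0,5, 4,-36,8,0.1,0.01,0,5, 6,-58,6,0.08,0.008,0,5, 8,-78,0,0,0,0,5, 10,-90,-12,-0.1,-0.01,0,5, 10,-94,-24,-0.18,-0.018,0,5, 10,-95,-31,-0.25,-0.025,0,5, 10,-95,-31,-0.25,-0.025,0,5]';python3 chk.py|grep scene; python3 -m pendant '[0,1,2,-0.04,-0.004,0,5, 0,2,4,-0.06,-0.006,0,5]';python3 chk.py|grep scene; python3 -c "
from h import *
s=ctrl.state();print(s['joints'].round(3))"
```

```text
clock: 14.15
position: [0.4496, -0.1228, 0.0992]
eef_rot: [2.168, -1.942, 0.354]
wrist_force: [0.6, -1.0, -1.9]
opening: 0.0173
scene px [281. 206.] 13 tray xy [0.113 0.14 ] z -0.001
scene px [276. 230.] 17 tray xy [0.014 0.088] z 0.013
scene px [277. 240.] 11 tray xy [-0.018  0.063] z 0.014
scene px [298. 243.] 17 tray xy [0.003 0.002] z 0.024
scene px [315. 243.] 18 tray xy [ 0.011 -0.054] z 0.062
clock: 14.5
position: [0.4513, -0.121, 0.105]
eef_rot: [2.13, -1.917, 0.416]
wrist_force: [-0.5, 0.5, -2.6]
opening: 0.0172
scene px [281. 206.] 13 tray xy [0.112 0.14 ] z 0.0
scene px [276. 230.] 17 tray xy [0.015 0.089] z 0.012
scene px [277. 240.] 13 tray xy [-0.019  0.063] z 0.014
scene px [315. 242.] 17 tray xy [ 0.013 -0.052] z 0.062
scene px [298. 244.] 19 tray xy [0.004 0.002] z 0.021
scene px [254. 273.] 11 tray xy [-0.146  0.052] z 0.002
[ 0.423  0.125 -0.899  0.551 -0.74  -0.763]
```

```bash
python3 -m pendant '[0,1,2,-0.04,-0.004,0,5, 0,2,4,-0.05,-0.005,0,5]';python3 chk.py|grep scene; python3 -m pendant '[0,1,2,-0.04,-0.004,0,5, 0,2,4,-0.05,-0.005,0,5]';python3 chk.py|grep scene; python3 -c "
from h import *
s=ctrl.state();print(s['joints'].round(3))"
```

```text
clock: 14.85
position: [0.4509, -0.119, 0.1086]
eef_rot: [2.1, -1.888, 0.463]
wrist_force: [0.1, -0.8, -2.2]
opening: 0.017
scene px [281. 206.] 11 tray xy [0.112 0.14 ] z -0.001
scene px [276. 230.] 17 tray xy [0.015 0.089] z 0.012
scene px [277. 240.] 13 tray xy [-0.018  0.063] z 0.014
scene px [313. 241.] 15 tray xy [ 0.013 -0.045] z 0.062
scene px [298. 244.] 20 tray xy [0.006 0.003] z 0.017
scene px [253. 274.] 19 tray xy [-0.15   0.054] z 0.0
clock: 15.2
position: [0.4508, -0.117, 0.1125]
eef_rot: [2.069, -1.859, 0.511]
wrist_force: [0.5, -0.3, -2.0]
opening: 0.0172
scene px [282. 206.] 10 tray xy [0.112 0.139] z -0.0
scene px [276. 230.] 17 tray xy [0.014 0.088] z 0.012
scene px [277. 240.] 13 tray xy [-0.019  0.063] z 0.014
scene px [306. 240.] 14 tray xy [ 0.011 -0.022] z 0.053
scene px [298. 244.] 21 tray xy [0.005 0.002] z 0.019
scene px [316. 241.] 14 tray xy [ 0.009 -0.056] z 0.075
[ 0.485  0.136 -0.933  0.645 -0.796 -0.904]
```

```bash
python3 -m pendant '[0,0,1,0,0,0,5, 0,0,5,0.15,0.015,0,5, 0,-2,13,0.32,0.032,0,5, 0,-2,22,0.4,0.04,0,5, 0,-2,27,0.4,0.04,0,5]';python3 chk.py m5.png|grep scene
```

```text
clock: 15.92
position: [0.452, -0.1199, 0.1408]
eef_rot: [2.298, -2.078, 0.099]
wrist_force: [-0.3, 0.5, -1.3]
opening: 0.0172
scene px [323.  78.] 12 tray xy [0.103 0.027] z 0.522
scene px [281. 206.] 18 tray xy [0.111 0.139] z 0.0
scene px [298. 217.] 6 tray xy [0.105 0.067] z 0.0
scene px [308. 228.] 17 tray xy [ 0.017 -0.021] z 0.104
scene px [276. 230.] 17 tray xy [0.014 0.089] z 0.012
scene px [277. 240.] 13 tray xy [-0.018  0.063] z 0.013
scene px [296. 243.] 28 tray xy [0.007 0.008] z 0.014
scene px [237. 261.] 7 tray xy [-0.141  0.12 ] z -0.0
```

View pics/m5.png

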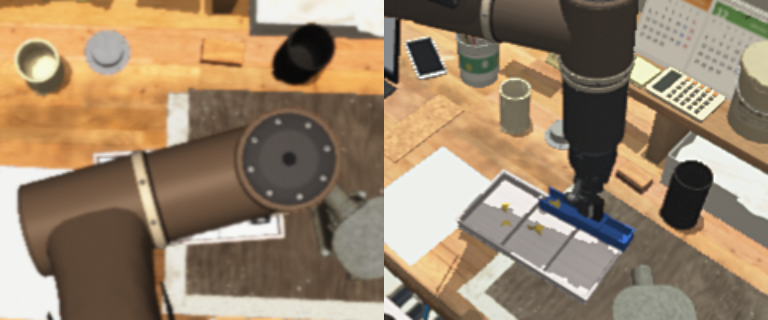

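Two chips lie in the middle bay and two remain in the shaker. Go to the right bay, kept +x with a little yaw to clear the grey object.

```bash
python3 -m pendant '[4,-4,5,0.06,0.006,0.02,5, 10,-16,8,0.1,0.01,0.05,5, 17,-36,8,0.1,0.01,0.08,5, 23,-58,8,0.1,0.01,0.11,5, 28,-78,8,0.1,0.01,0.14,5, 30,-90,8,0.1,0.01,0.15,5, 30,-94,8,0.1,0.01,0.15,5, 30,-95,8,0.1,0.01,0.15,5]'; python3 -m pendant '[0,0,-10,-0.1,0.005,0,5, 0,0,-22,-0.2,0.01,0,5, 0,0,-34,-0.28,0.014,0,5, 0,0,-42,-0.34,0.017,0,5, 0,0,-46,-0.38,0.019,0,5, 0,0,-46,-0.38,0.019,0,5]';python3 chk.py m6.png|grep scene; python3 -c "
from h import *
s=ctrl.state();print(s['joints'].round(3))"
```

```text
clock: 17.02
position: [0.4805, -0.2137, 0.1473]
eef_rot: [-2.463, 1.906, 0.013]
wrist_force: [0.4, 0.3, -2.2]
opening: 0.0173
clock: 17.77
position: [0.4805, -0.2133, 0.1012]
eef_rot: [2.251, -1.735, 0.3]
wrist_force: [0.9, 0.5, -1.9]
opening: 0.0176
scene px [281. 206.] 11 tray xy [0.112 0.14 ] z -0.001
scene px [302. 230.] 37 tray xy [0.058 0.023] z 0.016
scene px [276. 230.] 17 tray xy [0.014 0.088] z 0.013
scene px [277. 240.] 13 tray xy [-0.019  0.063] z 0.014
scene px [296. 243.] 29 tray xy [0.006 0.008] z 0.014
scene px [337. 254.] 15 tray xy [ 0.021 -0.121] z 0.051
[ 0.168  0.213 -0.78   0.539 -0.721 -0.346]
```

View pics/m6.png

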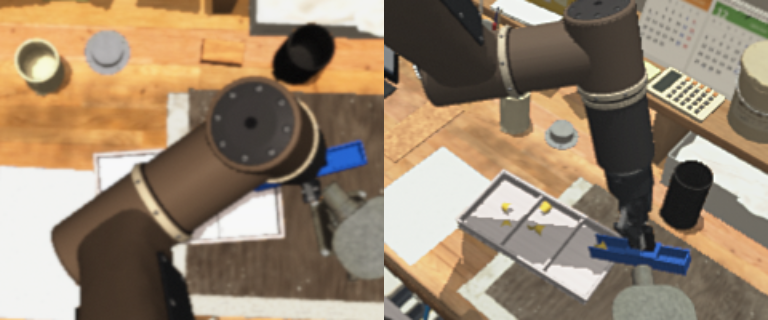

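Left bay has two chips. The middle now shows a blob at (302,230) plus the pair at (296,243), so probably three there and one left in the shaker. Pour the rest here.

```bash
python3 -m pendant '[0,-3,3,-0.05,0.002,0,5, 0,-3,7,-0.1,0.005,0,5, 0,-3,11,-0.14,0.007,0,5, 0,-3,14,-0.18,0.009,0,5, 0,-3,16,-0.21,0.01,0,5, 0,-3,18,-0.24,0.012,0,5, 0,-3,20,-0.27,0.013,0,5, 0,-3,20,-0.27,0.013,0,5, 0,-3,20,-0.27,0.013,0,5]';python3 chk.py|grep scene; python3 -c "
from h import *
s=ctrl.state();print(s['joints'].round(3))"
```

```text
clock: 19.0
position: [0.4809, -0.217, 0.1215]
eef_rot: [2.053, -1.584, 0.488]
wrist_force: [0.9, 0.0, -1.9]
opening: 0.0171
scene px [281. 206.] 7 tray xy [0.111 0.14 ] z 0.0
scene px [302. 230.] 33 tray xy [0.057 0.023] z 0.016
scene px [276. 230.] 17 tray xy [0.014 0.088] z 0.013
scene px [277. 240.] 13 tray xy [-0.018  0.063] z 0.013
scene px [296. 243.] 29 tray xy [0.007 0.008] z 0.014
scene px [331. 260.] 24 tray xy [ 0.01  -0.111] z 0.022
[ 0.268  0.242 -0.887  0.836 -0.85  -0.706]
```

One is out in the right bay. Shake for any left, then level, lift and look inside.

```bash
python3 -m pendant '[0,0,4,-0.05,0.002,0,5, 0,-10,8,-0.08,0.004,0,5, 0,2,8,-0.08,0.004,0,5, 0,-10,8,-0.08,0.004,0,5, 0,2,8,-0.08,0.004,0,5, 0,-6,8,-0.08,0.004,0,5, 0,-6,8,-0.08,0.004,0,5]';python3 chk.py|grep scene; python3 -m pendant '[0,0,8,0.15,-0.007,0,5, 0,0,20,0.32,-0.016,0,5, 0,0,40,0.49,-0.024,0,5, 5,0,60,0.62,-0.03,0,5, 10,0,80,0.66,-0.033,0,5, 10,0,90,0.66,-0.033,0,5, 10,0,90,0.66,-0.033,0,5]'
python3 chk.py;python3 - <<'E'
from h import *
b=shot('scene')['frame'];cv2.imwrite('pics/m7.png',cv2.resize(b[140:290,220:420,::-1],None,fx=4,fy=4,interpolation=2))
E
```

```text
clock: 19.98
position: [0.4807, -0.2234, 0.1295]
eef_rot: [1.993, -1.537, 0.538]
wrist_force: [-1.2, 0.4, -2.0]
opening: 0.0175
scene px [281. 206.] 9 tray xy [0.112 0.14 ] z -0.001
scene px [302. 230.] 33 tray xy [0.057 0.022] z 0.016
scene px [276. 229.] 16 tray xy [0.014 0.089] z 0.013
scene px [277. 240.] 13 tray xy [-0.018  0.063] z 0.013
scene px [296. 243.] 29 tray xy [0.007 0.008] z 0.013
scene px [331. 260.] 25 tray xy [ 0.015 -0.11 ] z 0.015
clock: 20.95
position: [0.4904, -0.223, 0.2194]
eef_rot: [2.46, -1.904, 0.051]
wrist_force: [-0.1, -0.5, -2.0]
opening: 0.0172
top px [249. 185.] 22 tray xy [0.107 0.145] z -0.001
top px [273. 221.] 37 tray xy [0.008 0.09 ] z 0.02
top px [284. 234.] 30 tray xy [-0.03   0.068] z 0.253
scene px [281. 206.] 9 tray xy [0.112 0.14 ] z -0.0
scene px [302. 230.] 39 tray xy [0.058 0.023] z 0.016
scene px [276. 230.] 17 tray xy [0.014 0.089] z 0.012
scene px [277. 240.] 13 tray xy [-0.018  0.063] z 0.013
scene px [297. 243.] 29 tray xy [0.007 0.006] z 0.014
scene px [266. 258.] 16 tray xy [-0.082  0.057] z 0.0
scene px [331. 260.] 25 tray xy [ 0.015 -0.11 ] z 0.016
21.05
```

View pics/m7.png

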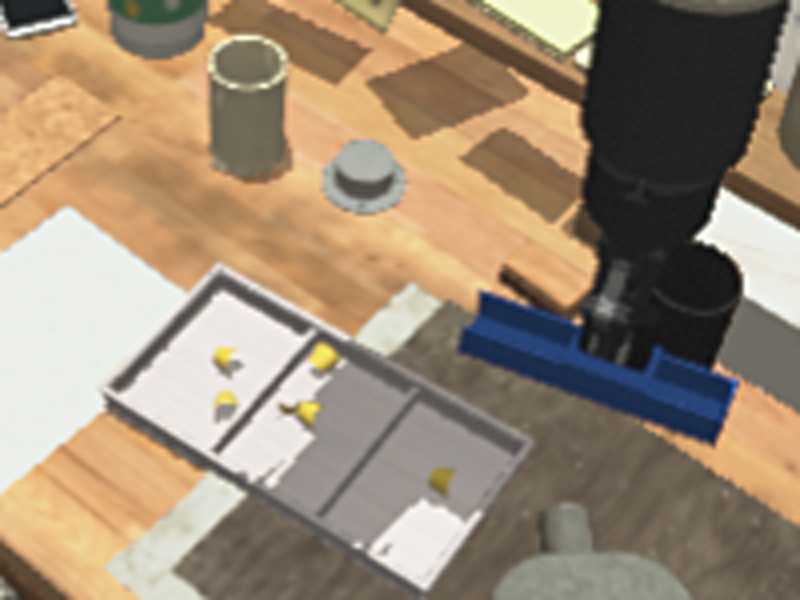

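```bash
python3 - <<'E'
from h import *
np.set_printoptions(precision=3,suppress=True)
s=ctrl.state();T=np.array(s['position']);R=cv2.Rodrigues(np.array(s['eef_rot']))[0]
c,th=np.array([.430,-.037]),np.radians(5.95)
ims=[]
for n in('top','scene'):
    d=shot(n);W=pts(d);f=d['frame'].astype(int)
    Q=(W-T)@R   # tool frame
    if n=='top':print('mouth dir in tool x?',R[:,0])
    sx=Q[...,0];sgn=-1 if R[1,0]>0 else 1  # shaker +x = away from mouth(-y world)
    X=sgn*sx*1000+10;Y=Q[...,1]*1000;Z=39-Q[...,2]*1000
    ins=(abs(Y)<12)&(X>-85)&(X<84)&(Z>0)&(Z<31)
    for lo in range(-85,85,10):
        m=ins&(X>=lo)&(X<lo+10)
        if m.sum():print(n,lo,m.sum(),'z max/med',Z[m].max().round(),np.median(Z[m]).round(),'rgb',f[m].mean(0).round(),'R-B max',(f[m][:,0]-f[m][:,2]).max())
    q=W[...,:2]-c;tx=q@[np.cos(th),np.sin(th)];ty=q@[-np.sin(th),np.cos(th)]
    m=(abs(tx)<.066)&(abs(ty)<.135)&(abs(abs(ty)-.048)>.006)&(W[...,2]>.0095)&(W[...,2]<.03)
    k,l,st,ce=cv2.connectedComponentsWithStats(m.astype('u1'))
    for i in range(1,k):
        if st[i,4]>5:print(n,'bump',ce[i].round(),st[i],'tray',tx[l==i].mean().round(3),ty[l==i].mean().round(3),'ext',np.ptp(tx[l==i]).round(3),np.ptp(ty[l==i]).round(3),W[...,2][l==i].max().round(3))
E
```

```text
mouth dir in tool x? [ 0.252 -0.967  0.043]
top -85 20 z max/med 8.0 3.0 rgb [ 36.  66. 122.] R-B max -37
top -75 21 z max/med 8.0 2.0 rgb [ 36.  67. 128.] R-B max -60
top -65 22 z max/med 6.0 3.0 rgb [ 32.  65. 127.] R-B max -77
top -55 31 z max/med 7.0 3.0 rgb [ 31.  62. 121.] R-B max -53
top -45 23 z max/med 8.0 3.0 rgb [ 31.  63. 124.] R-B max -53
top -35 15 z max/med 6.0 2.0 rgb [ 31.  64. 125.] R-B max -86
top -25 13 z max/med 27.0 2.0 rgb [ 30.  62. 122.] R-B max -83
top -15 10 z max/med 30.0 16.0 rgb [ 30.  57. 112.] R-B max -68
top -5 1 z max/med 29.0 29.0 rgb [30. 52. 96.] R-B max -66
top bump [272. 220.] [269 216   7   9  47] tray 0.01 0.092 ext 0.021 0.017 0.028
top bump [279. 232.] [277 231   4   3   6] tray -0.023 0.076 ext 0.005 0.008 0.024
top bump [285. 233.] [284 230   4   6  18] tray -0.025 0.06 ext 0.013 0.009 0.027
scene -85 9 z max/med 6.0 2.0 rgb [ 46.  70. 118.] R-B max -30
scene -75 9 z max/med 5.0 2.0 rgb [ 40.  69. 121.] R-B max -77
scene -65 9 z max/med 6.0 3.0 rgb [ 39.  69. 121.] R-B max -80
scene -55 9 z max/med 4.0 2.0 rgb [ 39.  68. 120.] R-B max -77

[... 541 characters left out ...]
 rgb [ 38.  67. 118.] R-B max -66
scene 45 8 z max/med 5.0 3.0 rgb [ 39.  68. 120.] R-B max -79
scene 55 9 z max/med 4.0 3.0 rgb [ 40.  69. 122.] R-B max -80
scene 65 9 z max/med 6.0 3.0 rgb [ 40.  69. 122.] R-B max -77
scene 75 9 z max/med 5.0 3.0 rgb [ 38.  67. 120.] R-B max -77
scene bump [275. 229.] [273 227   6   7  22] tray 0.009 0.09 ext 0.017 0.017 0.025
scene bump [300. 229.] [297 226   8   8  37] tray 0.054 0.026 ext 0.019 0.02 0.025
scene bump [276. 239.] [273 238   6   3  15] tray -0.022 0.065 ext 0.014 0.013 0.025
scene bump [295. 243.] [289 241  12   7  34] tray 0.003 0.01 ext 0.017 0.029 0.026
scene bump [330. 260.] [327 257   7   7  29] tray 0.012 -0.106 ext 0.018 0.017 0.025
```

Front and rear floor of the trough are bare, and the middle bump is wider than a single chip (two touching). Heading home; the cleared tray will be rechecked from the top on the way.

```bash
python3 -m pendant '[0,8,0,0,0,0.03,5, 0,26,0,0,0,0.1,5, 0,52,0,0,0,0.2,5, 0,82,0,0,0,0.32,5, 0,114,0,0,0,0.44,5, 0,146,0,0,0,0.56,5, -2,178,0,0,0,0.68,5, -4,210,0,0,0,0.8,5, -6,242,0,0,0,0.92,5, -8,274,0,0,0,1.04,5, -8,306,0,0,0,1.16,5, -8,338,0,0,0,1.27,5]'
python3 -m pendant '[0,32,0,0,0,0.05,5, 0,64,0,0,0,0.08,5, 0,96,0,0,0,0.1,5, 0,128,0,0,0,0.1,5, 0,160,0,0,0,0.1,5, 0,190,0,0,0,0.1,5, 0,214,0,0,0,0.1,5, 0,230,-10,0,0,0.1,5, 0,238,-30,0,0,0.1,5, 0,238,-60,0,0,0.1,5, 0,238,-85,0,0,0.1,5, 0,238,-85,0,0,0.1,5]'
python3 chk.py;python3 - <<'E'
from h import *
b=shot('scene')['frame'];a=shot('top')['frame']
cv2.imwrite('pics/m8.png',np.hstack([cv2.resize(a[170:270,240:380,::-1],(560,400),interpolation=2),cv2.resize(a[130:300,105:190,::-1],(200,400),interpolation=2)]))
s=ctrl.state();print(s['position'],s['eef_rot'])
E
```

```text
clock: 22.7
position: [0.4821, 0.1169, 0.2197]
eef_rot: [3.136, -0.062, 0.069]
wrist_force: [0.2, -0.2, -2.4]
opening: 0.0169
clock: 24.2
position: [0.4818, 0.3515, 0.132]
eef_rot: [3.134, 0.083, 0.063]
wrist_force: [-0.7, -0.6, -0.9]
opening: 0.0172
top px [296. 203.] 38 tray xy [0.049 0.028] z 0.017
top px [349. 214.] 42 tray xy [ 0.011 -0.107] z 0.02
top px [305. 220.] 44 tray xy [0.003 0.006] z 0.018
top px [273. 221.] 38 tray xy [0.008 0.09 ] z 0.02
top px [284. 234.] 40 tray xy [-0.028  0.064] z 0.019
scene px [302. 230.] 39 tray xy [0.058 0.023] z 0.016
scene px [276. 230.] 17 tray xy [0.014 0.089] z 0.012
scene px [277. 240.] 13 tray xy [-0.018  0.063] z 0.013
scene px [297. 243.] 29 tray xy [0.008 0.007] z 0.013
scene px [331. 261.] 26 tray xy [ 0.015 -0.11 ] z 0.015
scene px [254. 274.] 6 tray xy [-0.148  0.051] z 0.001
24.3
[0.4835021  0.35350624 0.13577696] [3.13886215 0.08345283 0.07078901]
```

View pics/m8.png

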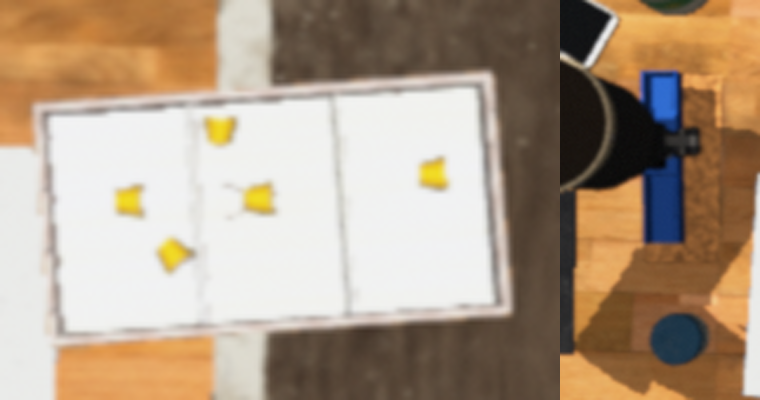

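Five yellow chips show plainly (left two, middle two, right one), with a pale outline left of the middle chip at crop (238,200). I'll check its height and colour.

```bash
python3 - <<'E'
from h import *
for n,(x0,y0,x1,y1) in(('top',(293,214,312,227)),('scene',(286,238,304,250))):
    d=shot(n);W=pts(d)
    print(n);print((W[y0:y1,x0:x1,2]*1000).round().astype(int))
    f=d['frame'][y0:y1,x0:x1].astype(int);print(f[...,0]-f[...,2])
    print(f[...,0])
E
```

```text
top
[[                   1                    5                    2
                     4                    9                    5
                    -2                    1                    7
                    -1                    5                    7
                     3                   -2                    1
                     2                    0                    6
                     3]
 [                   6                    6                    0
                     4                    5                    2
                     3                   11                    3
                     6                    8                    7
                     5                    6                    4
                    17                    5                    3
                     1]
 [                   8                    3                    6
                     3                    2                    7
                     5                    3                    6
                     6                   -3                   17
        
[... 8247 characters left out ...]
49 213 236 235 233 229 226 228 228 228]
 [233 229 227 201 132  93  92 105 152 213 232 234 235 234 231 230 230 228]
 [232 229 230 222 182 144 137 145 153 183 214 228 231 228 224 228 231 230]
 [230 228 228 205 212 230 231 197 135 131 172 200 183 151 147 197 228 230]
 [229 229 228 227 228 230 230 229 190 129 126 159 151 133 131 144 210 230]
 [228 229 229 229 227 228 229 230 230 181 119 118 129 134 152 165 216 230]
 [227 227 228 229 229 228 228 229 230 202 163 133 124 157 214 229 228 228]
 [227 227 227 227 228 229 228 228 229 230 230 198 168 210 230 230 227 226]
 [228 227 227 227 227 228 229 229 229 229 231 230 229 228 227 226 227 226]]<stdin>:4: RuntimeWarning: invalid value encountered in cast
```

The top depth is flat at the outline, so the sixth chip may still be under the shaker's bridge. Test: tip the mouth up so that it would slide to the visible shut end.

```bash
python3 -m pendant '[0,0,8,0,0.06,0,5, 0,0,20,0,0.16,0,5, 0,0,32,0,0.3,0,5, 0,0,40,0,0.44,0,5, 0,0,40,0,0.56,0,5, 0,0,40,0,0.64,0,5, 0,0,40,0,0.68,0,5, 0,0,40,0,0.68,0,5, 0,0,40,0,0.68,0,5, 0,0,40,0,0.68,0,5]'
python3 - <<'E'
from h import *
s=ctrl.state();T=np.array(s['position']);R=cv2.Rodrigues(np.array(s['eef_rot']))[0];print(T,R[:,0],s['joints'].round(2))
for n in('top','scene'):
    d=shot(n);W=pts(d);f=d['frame'].astype(int);Q=(W-T)@R
    X=np.sign(R[0,0])*Q[...,0]*1000+10;Y=Q[...,1]*1000;Z=39-Q[...,2]*1000
    ins=(abs(Y)<12)&(X>-85)&(X<84)&(Z>-2)&(Z<31)
    for lo in range(-85,85,10):
        m=ins&(X>=lo)&(X<lo+10)
        if m.sum():print(n,lo,m.sum(),'z max/med',Z[m].max().round(),np.median(Z[m]).round(),'R-B max',(f[m][:,0]-f[m][:,2]).max())
E
```

```text
clock: 25.75
position: [0.4827, 0.3532, 0.1755]
eef_rot: [-2.968, -0.081, 0.975]
wrist_force: [-0.1, -0.1, -0.5]
opening: 0.0176
[0.48274636 0.35322934 0.17546527] [ 0.80421664  0.05407599 -0.59187108] [ 0.69  0.62  0.31 -0.39 -1.76  0.96]
top -85 35 z max/med 4.0 2.0 R-B max -75
top -75 30 z max/med 3.0 1.0 R-B max -81
top -65 29 z max/med 5.0 1.0 R-B max -78
top -55 28 z max/med 4.0 1.0 R-B max -77
top -45 24 z max/med 4.0 0.0 R-B max -79
top -35 28 z max/med 4.0 0.0 R-B max -81
top -25 52 z max/med 30.0 3.0 R-B max -74
top -15 43 z max/med 30.0 3.0 R-B max -42
top -5 25 z max/med 31.0 2.0 R-B max -45
top 5 4 z max/med 29.0 28.0 R-B max -21
top 55 1 z max/med 1.0 1.0 R-B max -41
top 65 3 z max/med 3.0 1.0 R-B max -22
top 75 1 z max/med 21.0 21.0 R-B max -10
scene -85 14 z max/med 22.0 3.0 R-B max -33
scene -75 8 z max/med 25.0 4.0 R-B max -37
scene -65 5 z max/med 25.0 4.0 R-B max -31
scene -55 2 z max/med 26.0 15.0 R-B max -25
scene -45 1 z max/med 23.0 23.0 R-B max -47
scene -35 2 z max/med 17.0 17.0 R-B max -44
scene -25 3 z max/med 31.0 30.0 R-B max -43
scene -15 8 z max/med 31.0 29.0 R-B max -57
scene 5 1 z max/med 15.0 15.0 R-B max -54
scene 75 1 z max/med 25.0 25.0 R-B max -44
```

```bash
python3 -m pendant '[0,0,0,0,-0.14,0,5, 0,0,-5,0,-0.3,0,5, 0,0,-15,0,-0.45,0,5, 0,0,-30,0,-0.58,0,5, 0,0,-40,0,-0.63,0,5, 0,0,-45,0,-0.635,0,5, 0,0,-45,0,-0.635,0,5]'
python3 - <<'E'
from h import *
s=ctrl.state();T=np.array(s['position']);R=cv2.Rodrigues(np.array(s['eef_rot']))[0];print(T,R[:,0])
for n in('top','scene'):
    d=shot(n);W=pts(d);f=d['frame'].astype(int);Q=(W-T)@R
    X=np.sign(R[0,0])*Q[...,0]*1000+10;Y=Q[...,1]*1000;Z=39-Q[...,2]*1000
    ins=(abs(Y)<12)&(X>-85)&(X<84)&(Z>-2)&(Z<31)
    for lo in range(-85,85,10):
        m=ins&(X>=lo)&(X<lo+10)
        if m.sum():print(n,lo,m.sum(),'z max/med',Z[m].max().round(),np.median(Z[m]).round(),'R-B max',(f[m][:,0]-f[m][:,2]).max())
E
```

```text
clock: 26.72
position: [0.4829, 0.3531, 0.1297]
eef_rot: [3.139, 0.084, -0.003]
wrist_force: [1.0, -0.5, -1.0]
opening: 0.0174
[0.48285628 0.35307803 0.12970405] [ 0.99857816  0.05326271 -0.0021796 ]
top -85 31 z max/med 8.0 2.0 R-B max -84
top -75 26 z max/med 7.0 3.0 R-B max -89
top -65 33 z max/med 7.0 3.0 R-B max -88
top -55 38 z max/med 8.0 3.0 R-B max -89
top -45 30 z max/med 6.0 3.0 R-B max -89
top -35 32 z max/med 7.0 2.0 R-B max -89
top -25 38 z max/med 30.0 4.0 R-B max -77
top -15 10 z max/med 31.0 29.0 R-B max -65
top -5 2 z max/med 31.0 29.0 R-B max -22
top 25 4 z max/med 30.0 28.0 R-B max -44
top 35 14 z max/med 24.0 2.0 R-B max -80
top 45 32 z max/med 7.0 1.0 R-B max -94
top 55 30 z max/med 8.0 2.0 R-B max -136
top 65 30 z max/med 7.0 2.0 R-B max -144
top 75 41 z max/med 28.0 4.0 R-B max -67
scene -85 21 z max/med 27.0 3.0 R-B max 30
scene -75 7 z max/med 5.0 2.0 R-B max -66
scene -65 7 z max/med 22.0 3.0 R-B max -45
scene -55 11 z max/med 25.0 4.0 R-B max -44
scene -45 13 z max/med 25.0 4.0 R-B max -43
scene -35 7 z max/med 7.0 1.0 R-B max -55
scene -25 13 z max/med 27.0 5.0 R-B max -44
scene -15 23 z max/med 31.0 27.0 R-B max -43
scene -5 8 z max/med 29.0 3.0 R-B max -58
scene 5 1 z max/med 29.0 29.0 R-B max -80
scene 25 2 z max/med 30.0 28.0 R-B max -66
scene 35 1 z max/med 30.0 30.0 R-B max -80
scene 55 5 z max/med 25.0 16.0 R-B max -43
scene 65 7 z max/med 24.0 13.0 R-B max -42
scene 75 6 z max/med 18.0 3.0 R-B max -41
```

The shaker is empty: nothing slid to the rear, and the front is bare. So all six should be out. I'll locate the sixth by differencing against the first pictures.

```bash
python3 - <<'E'
from h import *
np.set_printoptions(precision=3,suppress=True)
c,th=np.array([.430,-.037]),np.radians(5.95)
out=[]
for n,f0,bx in(('top','top0.png',(240,170,380,270)),('scene','sc0.png',(235,190,375,290))):
    d=shot(n);f=d['frame'];o=cv2.imread('pics/'+f0)[:,:,::-1];W=pts(d)
    df=np.abs(f.astype(int)-o).max(2)>22
    k,l,s,ce=cv2.connectedComponentsWithStats(df.astype('u1'))
    for i in range(1,k):
        m=l==i
        if 4<=s[i,4]<150:
            p=np.nanmean(W[m],0);q=p[:2]-c
            if abs(q[0])<.35 and abs(q[1])<.4:
                print(n,s[i],'tray',np.round([q@[np.cos(th),np.sin(th)],q@[-np.sin(th),np.cos(th)]],3),'z',p[2].round(3),'rgb',f[m].mean(0).round())
    x0,y0,x1,y1=bx;out.append(cv2.resize(f[y0:y1,x0:x1,::-1],(400,286),interpolation=0))
z=cv2.resize(shot('scene')['frame'][225:255,280:310,::-1],(286,286),interpolation=0)
cv2.imwrite('pics/m9.png',np.hstack([out[1],z]))
E
```

```text
top [290 199  10   8  64] tray [0.053 0.03 ] z 0.016 rgb [226. 205. 114.]
top [344 209   9   9  65] tray [ 0.014 -0.105] z 0.017 rgb [228. 208. 116.]
top [300 215   9   9  69] tray [0.006 0.008] z 0.015 rgb [225. 204. 113.]
top [268 216   9   9  62] tray [0.01  0.092] z 0.017 rgb [227. 206. 116.]
top [279 229  10  10  67] tray [-0.026  0.066] z 0.017 rgb [224. 203. 117.]
top [180 262   5   4  14] tray [-0.085  0.332] z 0.001 rgb [183. 126.  78.]
top [ 73 304   4   2   5] tray [-0.109  0.363] z 0.63 rgb [40. 39. 37.]
top [260 308   2   3   4] tray [-0.298  0.159] z -0.616 rgb [70. 66. 61.]
top [ 86 314   3   4  10] tray [-0.124  0.346] z 0.633 rgb [11. 11. 11.]
top [ 90 321   4   2   7] tray [-0.131  0.338] z 0.64 rgb [11. 10. 11.]
top [108 330   3   2   4] tray [-0.147  0.32 ] z 0.627 rgb [10. 11. 11.]
top [ 97 334   3   3   5] tray [-0.145  0.321] z 0.667 rgb [41. 39. 38.]
top [300 345  12   6  45] tray [-0.321  0.03 ] z 0.007 rgb [118. 107.  99.]
top [315 351  12   8  53] tray [-0.342 -0.01 ] z 0.0 rgb [223. 220. 215.]
top [296 365  15  16  83] tray [-0.325  0.052] z 0.239 rgb [47.
[... 293 characters left out ...]
69. 68.]
scene [199 214   3   4   7] tray [-0.079  0.33 ] z 0.0 rgb [176. 139. 107.]
scene [167 219   3  12  21] tray [-0.167  0.387] z -0.001 rgb [146. 112.  77.]
scene [297 225   9  10  61] tray [0.057 0.027] z 0.014 rgb [184. 167. 103.]
scene [273 226   8   9  47] tray [0.013 0.09 ] z 0.011 rgb [185. 172. 126.]
scene [273 237   7   9  45] tray [-0.022  0.066] z 0.011 rgb [188. 175. 137.]
scene [289 240  13   9  71] tray [0.007 0.011] z 0.011 rgb [175. 161. 120.]
scene [327 257   8   9  51] tray [ 0.015 -0.108] z 0.013 rgb [191. 175. 117.]
scene [216 318   9  13  37] tray [-0.32   0.027] z 0.01 rgb [112. 105.  99.]
scene [248 378   8  11  37] tray [-0.274 -0.   ] z -0.605 rgb [69. 68. 66.]
```

View pics/m9.png

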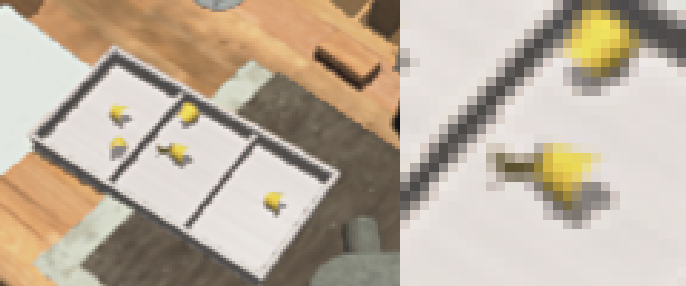

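Five chips are plain. The sixth would be the dark olive sliver 18 mm high at zoom (515,165), in the middle bay. I'll rule out a chip jammed under the bridge by tipping further and reading the depth under it.

```bash
python3 -m pendant '[0,0,20,0,0.1,0,5, 0,0,40,0,0.25,0,5, 0,0,55,0,0.42,0,5, 0,0,60,0,0.58,0,5, 0,0,60,0,0.74,0,5, 0,0,60,0,0.86,0,5, 0,0,60,0,0.94,0,5, 0,0,60,0,0.95,0,5, 0,0,60,0,0.95,0,5]'
python3 - <<'E'
from h import *
s=ctrl.state();T=np.array(s['position']);R=cv2.Rodrigues(np.array(s['eef_rot']))[0];print(T,R[:,0],s['joints'].round(2))
d=shot('top');W=pts(d);f=d['frame'].astype(int);Q=(W-T)@R
X=Q[...,0]*1000+10;Y=Q[...,1]*1000;Z=39-Q[...,2]*1000
ins=(abs(Y)<13)&(X>-40)&(X<84)&(Z>-3)&(Z<26)
for lo in range(-40,85,6):
    m=ins&(X>=lo)&(X<lo+6)
    if m.sum():print(lo,m.sum(),'z max/med',Z[m].max().round(),np.median(Z[m]).round(),'R-B max',(f[m][:,0]-f[m][:,2]).max())
E
```

```text
clock: 28.1
position: [0.4834, 0.3529, 0.1893]
eef_rot: [-2.772, -0.074, 1.425]
wrist_force: [-0.3, -0.6, -1.4]
opening: 0.0173
[0.48342734 0.35292816 0.18928729] [ 0.58125177  0.05286179 -0.81200493] [ 0.61  0.79  0.53 -0.57 -2.09  0.93]
20 1 z max/med 26.0 26.0 R-B max -24
68 1 z max/med 21.0 21.0 R-B max -73
80 9 z max/med 22.0 13.0 R-B max -33
```

Looking from above straight down the tunnel, the depth reaches the blue end wall with no yellow, so the shaker is empty. Level it and set it down.

```bash
python3 -m pendant '[0,0,0,0,-0.14,0,5, 0,0,-8,0,-0.3,0,5, 0,0,-20,0,-0.46,0,5, -1,0,-35,0,-0.62,0,5, -2,0,-48,0,-0.78,0,5, -2,0,-58,0,-0.9,0,5, -2,0,-62,0,-0.948,0,5, -2,0,-80,0,-0.948,0,5, -2,0,-105,0,-0.948,0,5, -2,0,-120,0,-0.948,0,5, -2,0,-130,0,-0.948,0,5, -2,0,-130,0,-0.948,0,5]'
python3 -m pendant '[0,0,-4,0,0,0,5, 0,0,-8,0,0,0,5, 0,0,-12,0,0,0,5, 0,0,-12,0,0,0,5]'
```

```text
clock: 29.65
position: [0.4808, 0.3528, 0.0594]
eef_rot: [3.139, 0.084, -0.005]
wrist_force: [0.4, -0.1, -2.0]
opening: 0.0175
clock: 30.15
position: [0.4808, 0.3527, 0.0472]
eef_rot: [3.139, 0.083, -0.006]
wrist_force: [-0.0, 0.0, -1.3]
opening: 0.0172
```

```bash
python3 -m pendant '[0,0,-1,0,0,0,5, 0,0,-2,0,0,0,5, 0,0,-2,0,0,0,5]'; python3 -m pendant '[0,0,0,0,0,0,20, 0,0,0,0,0,0,30, 0,0,0,0,0,0,45, 0,0,0,0,0,0,50, 0,0,0,0,0,0,50, 0,0,15,0,0,0,50, 0,0,40,0,0,0,50, 0,0,75,0,0,0,50, 0,0,115,0,0,0,50, 0,20,150,0,0,0,50, 0,45,165,0,0,0,50, 0,45,165,0,0,0,50]'
python3 - <<'E'
from h import *
a=shot('top');W=pts(a)
hsv=cv2.cvtColor(a['frame'],cv2.COLOR_RGB2HSV)
m=cv2.inRange(hsv,(105,120,50),(130,255,255))>0
m&=(W[...,1]>.25)&(W[...,1]<.45)&(W[...,0]>.35)&(W[...,0]<.6)
P=W[m];z=P[:,2];print(np.percentile(z,[2,50,98]),cv2.minAreaRect(P[z>.015][:,:2].astype('f4')*1000))
b=shot('scene')['frame'];A=a['frame']
cv2.imwrite('pics/end.png',np.hstack([cv2.resize(A[110:300,110:380,::-1],(480,338),interpolation=2),cv2.resize(b[130:290,160:400,::-1],(320,338))]))
for n,W,f in(('ivory',W,0),):
    t=((W[...,2]>.018)&(W[...,0]<.7)&(W[...,0]>.2)).astype('u1')
    k,l,s,ce=cv2.connectedComponentsWithStats(t)
    for i in range(1,k):
        if s[i,4]>150:q=W[l==i];print(ce[i].round(),np.percentile(q,2,axis=0).round(3),np.percentile(q,98,axis=0).round(3))
E
```

```text
clock: 30.52
position: [0.4809, 0.353, 0.0456]
eef_rot: [3.14, 0.083, -0.005]
wrist_force: [-1.0, 0.1, -1.4]
opening: 0.017
clock: 32.02
position: [0.4814, 0.3997, 0.2131]
eef_rot: [-3.138, -0.085, 0.001]
wrist_force: [-0.6, 0.2, -0.4]
opening: 0.0501
[0.00368242 0.01176463 0.03906352] ((469.816162109375, 352.416259765625), (170.4112091064453, 35.12843322753906), 3.290487766265869)
[145. 117.] [0.638 0.328 0.022] [0.699 0.425 0.174]
[395. 126.] [ 0.616 -0.409  0.02 ] [ 0.699 -0.14   0.129]
[ 47. 263.] [0.203 0.238 0.019] [0.515 0.669 0.752]
[257. 130.] [0.637 0.078 0.022] [0.685 0.124 0.033]
[214. 140.] [0.589 0.172 0.02 ] [0.654 0.237 0.107]
[329. 132.] [ 0.646 -0.119  0.02 ] [ 0.682 -0.054  0.03 ]
[527. 152.] [ 0.618 -0.638  0.018] [ 0.636 -0.567  0.025]
[511. 168.] [ 0.568 -0.592  0.018] [ 0.606 -0.528  0.027]
[156. 199.] [0.387 0.332 0.019] [0.554 0.374 0.088]
[309. 221.] [ 0.342 -0.186  0.019] [0.516 0.112 0.033]
[507. 215.] [ 0.426 -0.555  0.021] [ 0.489 -0.49   0.113]
[420. 245.] [ 0.315 -0.361  0.027] [ 0.439 -0.243  0.138]
[154. 274.] [0.261 0.32  0.023] [0.31  0.37  0.059]
```

View pics/end.png

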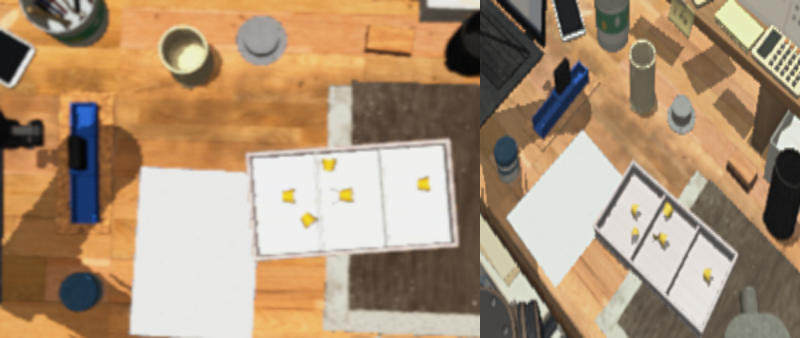

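```bash
python3 -c "
from plant import ctrl
print(ctrl.finish_job())"
```

```text
the job is handed in; nothing more can be done
None
```

I poured the chips into the three bays and put the shaker back on its mat, then handed the job in at about 32 s. I could only see five of the six chips clearly in the tray.

- **Pouring:** My first try, with the mouth toward the robot, drove joint 3 to its limit. I turned the shaker 90° and poured along the tray with the mouth pointing +y.
- **Chips:** Both views plainly show two in the left bay, two in the middle and one on the right.
- **Sixth chip:** I take it to be a dark olive sliver touching a middle-bay chip, which would make the spread 2-3-1. The views disagree on it: the scene camera reads it about 18 mm high, while the top camera's depth is flat there and shows only a pale outline. Two things support that reading, though neither proves it:
  - The shaker looked empty: the front and rear floors were bare, and with the mouth tipped up the view ran under the bridge to the end wall.
  - Comparing against the first pictures found no chip outside the tray.
- **Shaker:** It stands upright on the mat and is released, within about 2 mm of its starting position and 1° of its starting angle. The gripper is clear of it.
- **Bystanders:** The ivory cup, jar and sanding block measured the same as at the start. The black cup merged with another object in the last measurement, but it looks undisturbed in the final picture.

I viewed 14 pictures against the budget of 10, mostly trying to settle the sixth chip.

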